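Hold the upper dental model over the clamped typodont base

ROBOT

A 6-joint arm with a two-finger parallel gripper is mounted at the origin on the work surface. World frame = base frame: x ahead of the robot, y to its left, z up, the work surface at z = 0. Lengths are in mm, angles in rad, forces in N, time in s.
With the tool pointing down it reaches from about 275 to 750 mm from the base axis. Payload 10.2 kg.
Tool frame: the origin (TCP) lies midway between the tips of the shut fingers; the grasp point (between the pads) lies 19 mm behind it; z points along the fingers, y is the line along which they close (so a half turn about z gives the same grasp; the last joint's range is limited). The gripper opens to 85 mm and grips with 20 to 120 N. Pads are 22 mm wide; open, the fingers measure 114 mm over their backs; the gripper's body (76 mm by 85 mm) begins 54 mm behind the grasp point. The pads swing forward as they close: fully open they stand 13 mm farther back than shut.
Start: joints at [0.988, 0.313, 1.498, -0, 1.331, -0.223], TCP at [184.858, 491.384, 206.194] pointing down, gripper open.
Joint ranges: [-2.94, 2.94], [-0.97, 2.17], [0.19, 2.56], [-1.23, 4.37], [0.02, 3.11], [-2.88, 2.88]. Speed limits (rad/s): [2.39, 2.39, 3.01, 3.14, 3.14, 3.14].

INTERFACE

Orientations are given as a unit quaternion [w, x, y, z].
In Python, from rig import ctrl gives the robot as it stands.
- The arm moves only by the tool send_rows, never from a script. Its argument "targets" is a list of rows, each a list of 7 numbers: the closure, from -1 (fully open) to 1 (shut), so that 0 is half open, then the shift along the tool's x, y, z in m, then the turn, a rotation vector about the tool's x, y, z in rad. In form: [[claw, dx, dy, dz, ax, ay, az], ...]. A call has exactly 10 rows; each row shifts and turns the commanded pose from where the row before left it, along the tool's axes as they then stand; what a row does not reach is not made up. A row lasts 1/8 s, in which the tool goes at most 62.5 mm and 10.7 degrees, less where a joint would pass 70% of its speed; a pose out of reach is approached as far as the arm can. A call with a gripper value outside its range is refused whole. The fingers move at their own pace and stop on an object; "squeeze" is the grip in N (left out, the last holds). Time passes only in rows, so rows that do not move let the fingers close, or fill a call up. It gives the time, the measured TCP pose, the force, the opening and the grip force at its end, in the units of the state.
- ctrl.sense(): the state, without advancing time (a new reading comes with each control period).
- ctrl.capture(name): name is "side" or "top"; returns a dict with "img" (480x640x3 uint8, red, green, blue), "camera_matrix" (3x3 intrinsics, pixels), "k1" (the pictures are not rectified: a ray, as slopes to the right and down, at radius r is drawn at 1 + k1 r^2 times it, then the intrinsics apply), "R" (3x3) and "t" (3): a world point X has camera coordinates R X + t. Camera axes: x right, y down, z forward; pixel columns grow to the right and rows downward; lengths in mm; the calibration is good to about 2 mm. A picture is of the moment at which its call begins. There is no depth.
- ctrl.finish_job(): hands the job in; it is judged then, once.
Trained networks look in a picture, given as the dict that the camera call returned (one of the last four; its "shot" number tells which), for a name from the list of things; names that differ only in an ending like _2 or _b are one class to them, and where a whole thing is asked for, a point or a joint stands for the part that bears it (a point fixed in the world has none). Each returns a list of dicts, best first, with "score" (0 to 1); they miss things now and then, are a little off and sometimes report something else, mostly with a low value. They report only what shows in the picture. A call takes as long as a camera call.
- ctrl.boxes_of(query, picture): "extent" ([left, top, width, height] in pixels, round what is visible of it).
- ctrl.landmark_of(query, picture): "point" ([column, row] in pixels: a listed point, or the origin of a listed thing).
The state is a dict: "time_s": time; "joints": joint angles; "dq": joint speeds; "tau": joint torques, N m; "eef_pos": TCP position; "ee_rot": TCP orientation; "force": force on the tool from outside, world axes, zero at the start; "wrist_torque": the same for the moment, N m; "grip_width": opening from 0.0 (shut) to 1.0 (fully open); "grip_force": force on a finger pad.
Only numpy, scipy, OpenCV 4.12 (cv2) and the standard library are available. Lean on these libraries where they do the work, as an engineer would, in place of code of your own. Each camera call takes 0.05 s, during which the arm holds its last target. There are 200 camera calls.

TASK

First push the bench clamp's sliding jaw towards the steel typodont base until its detent snaps fully home. Then take the pink dental model by the boss on its back, lift it over the plier rack and hold it level, hovering about 1 cm above the teeth of the steel base, arch over arch with front teeth over front teeth, so that the fit can be checked; it must never touch the freshly bracketed base or the clamp. Finish while still holding it there, and leave the rack, jar, loose plier and bite block undisturbed.

Things in the scene. Friction and masses are not known exactly. Their poses are not given: they have to be found in the camera images.
- model: pink plastic upper dental model, about 140 g, teeth down on the bench. Ivory teeth from 0 to 10 mm above its origin, D-shaped body 62 mm wide (y), x from -34 to +25 mm, 10 to 30 mm up; on its back a grip boss 22 mm (x) by 36 mm (y), 30 to 62 mm up, centred at x = +2 mm. Origin: arch centre at the tooth tips (underside); front teeth, at the D's rounded end, point to its -x; z up
- model_front (a point): point between the front teeth of the pink model at the tooth tips, 28 mm from its origin along its -x
- clamp: grey bench clamp, bolted down; bed 90 mm (x) by 205 mm (y from -150 to +55), 20 mm high. On it the fixed steel typodont base, a D-shaped block 62 mm wide with a horseshoe of steel teeth (tips 55 mm above the bench); front teeth, at the D's rounded end, point to the clamp's -x. Origin: on the bench under the arch centre. Fixed jaw at +y (to 49 mm, 46 mm high), sliding jaw at -y
- base_top (a point): centre of the steel typodont base's arch in the plane of its tooth tips, 55 mm above the bench; axes as the clamp's. The pink model's origin belongs over this point
- base_front (a point): point between the front teeth of the steel base at the tooth tips, 28 mm from base_top along the clamp's -x
- jaw (a joint): travel of the dark steel sliding jaw along the clamp's +y towards the steel base, in m: 0 is fully open, home against the base it rests at 0.044 to 0.045. It slides with about 1.5 N; from about 0.035 a spring detent resists with up to about 9 N, and past 0.041 it snaps home by itself and stays; 0.045 is a hard stop
- jaw_push (a point): middle of the sliding jaw's outer face (looking to the clamp's -y), which is pushed. The jaw is a plain upright block 64 mm wide (x), 16 mm thick (y), from 24 to 58 mm above the bench; this point is 41 mm above the bench and moves with the jaw
- rack: fixed plier rack with five upright steel pliers, 300 mm long (x), 70 mm wide (y), highest tips 121 mm above the bench; it stands between the pink model and the clamp. Origin: on the bench under its middle
- jar: frosted glass instrument jar, 70 mm across, 90 mm high, instruments stick out to about 155 mm; loose bystander. Origin: centre of its underside
- plier: chrome Weingart plier lying on the bench, about 140 mm long along its x, 53 mm over the handles, 10 mm high; loose bystander. Origin: on the bench, mid-length
- bite: green silicone bite block, 22 by 58 mm, 20 mm high; loose bystander. Origin: centre of its underside

How it is judged:
By the outcome, as a careful person would: the job done as asked, in the order asked, and still so for the second after the job is handed in, while the arm keeps its last pose, push and grip.
It also fails if it takes over 72 s, if anything falls off the work surface, if the arm or the gripper's body presses on something with over 40 N, if the wrist force passes 120 N, or if a joint passes its speed limit or range.

## Working session

There is one attempt and no reset: what is moved stays moved. The work goes in short steps, Python scripts to look and compute and a tool call to move; the robot and the scene stay as the last step left them, time stands still between calls to the robot, and variables do not carry over. Pictures are saved under pics/ and viewed, at most 10 in all, crops included, and the job is handed in when it is done.

Besides the shell and the picture viewer there is one more tool, called after "Emit:" as a command line: name --pt "numbers of a row" for each row, then --argument value for the rest. send_rows: Moves the arm, as the interface text tells. Its arguments: {"type":"object","properties":{"targets":{"type":"array"},"squeeze":{"type":"number"}},"required":["targets"]}

```bash
mkdir -p pics; ls; cat > h.py <<'E'
import numpy as np, cv2
from rig import ctrl
def ray(p,pt):
    K=np.array(p["camera_matrix"]);R=np.array(p["R"]);t=np.array(p["t"]).ravel()
    d=np.linalg.inv(K)@[pt[0],pt[1],1];u=d[:2].copy();k=p["k1"]
    for _ in range(20): u=d[:2]/(1+k*(u@u))
    return -R.T@t, R.T@np.array([u[0],u[1],1])
def atz(p,pt,z):
    c,d=ray(p,pt); return c+d*(z-c[2])/d[2]
def tri(l):
    A=np.zeros((3,3));b=np.zeros(3)
    for p,pt in l:
        c,d=ray(p,pt);d=d/np.linalg.norm(d);M=np.eye(3)-np.outer(d,d);A+=M;b+=M@c
    return np.linalg.solve(A,b)
def proj(p,X):
    K=np.array(p["camera_matrix"]);c=np.array(p["R"])@X+np.array(p["t"]).ravel();u=c[:2]/c[2];u=u*(1+p["k1"]*(u@u));return (K@[u[0],u[1],1])[:2]
E
python3 - <<'E'
from h import *
T=ctrl.capture("top");S=ctrl.capture("side")
for n,p in(("top",T),("side",S)): cv2.imwrite(f"pics/{n}0.png",p["img"][:,:,::-1]); print(n,(-np.array(p["R"]).T@np.array(p["t"]).ravel()).round())
for q,z in [("model",0),("model_front",0),("clamp",0),("base_top",55),("base_front",55),("jaw_push",41),("rack",0),("jar",0),("plier",0),("bite",0)]:
    r=[ctrl.landmark_of(q,p) for p in (T,S)]
    for n,p,x in zip("TS",(T,S),r):
        for y in x[:2]: print(q,n,round(y["score"],2),np.round(y["point"]),atz(p,y["point"],z).round(1))
    if r[0] and r[1]: print("  tri",tri([(T,r[0][0]["point"]),(S,r[1][0]["point"])]).round(1))
s=ctrl.sense();print(s)
E
```

```text
pics
top [ 365.   16. 1064.]
side [325. 720. 556.]
model T 0.92 [170. 249.] [553.9 281.6   0. ]
model S 0.78 [270. 386.] [548.7 284.    0. ]
model S 0.47 [186. 332.] [732.9 219.8   0. ]
  tri [552.2 281.8  -3. ]
model_front T 0.65 [433. 231.] [ 581.1 -256.     0. ]
model_front T 0.55 [173. 263.] [525.6 275.6   0. ]
model_front S 0.82 [288. 388.] [521.5 278.8   0. ]
  tri [ 818.5 -491.4 -960.4]
clamp T 0.88 [389. 242.] [ 559.1 -165.2    0. ]
clamp S 0.59 [344. 237.] [ 558.2 -162.5    0. ]
  tri [ 559.2 -165.6   -1.9]
base_top T 0.76 [394. 237.] [ 558.6 -164.4   55. ]
base_top S 0.61 [345. 219.] [ 553.8 -148.2   55. ]
  tri [ 559.6 -166.4   44.6]
base_front T 0.55 [395. 254.] [ 526.4 -166.    55. ]
base_front S 0.95 [358. 218.] [ 527.9 -161.9   55. ]
  tri [ 527.9 -166.3   52.5]
jaw_push T 0.64 [432. 234.] [ 565.8 -243.3   41. ]
jaw_push S 0.96 [355. 198.] [ 565.3 -278.9   41. ]
  tri [ 558.6 -238.3   62.1]
rack T 0.92 [300. 267.] [512.1  19.1   0. ]
rack S 0.81 [344. 288.] [507.5  19.7   0. ]
  tri [510.   18.8  -0.7]
jar T 0.58 [204. 158.] [746.7 216.    0. ]
jar S 0.65 [182. 328.] [
[... 317 characters left out ...]
154.3  -5.1]
{'time_s': 1.1, 'joints': array([ 9.87609695e-01,  3.12916750e-01,  1.49771043e+00,  1.84216646e-06,
        1.33098190e+00, -2.23370853e-01]), 'dq': array([ 0.00049927,  0.00056564, -0.0017292 ,  0.00021292,  0.00132201,
       -0.00060076]), 'tau': array([-1.00210651e-03, -4.12186253e+01, -2.59887099e+01, -2.46821783e-04,
        8.11952996e-04, -2.02163065e-06]), 'eef_pos': array([184.85377058, 491.38684157, 206.18166842]), 'ee_rot': array([-4.04729203e-06,  1.78939165e-01,  9.83860140e-01, -7.20599557e-06]), 'force': array([ 0.72029088,  0.45773103, -0.22288135]), 'wrist_torque': array([0.02551591, 0.01940633, 0.01964575]), 'grip_force': 0.0, 'grip_width': 0.999059633571205}
```

```bash
python3 - <<'E'
import cv2
a=cv2.imread("pics/top0.png")[110:370,130:470];cv2.imwrite("pics/topc.png",cv2.resize(a,(784,600),interpolation=cv2.INTER_CUBIC))
a=cv2.imread("pics/side0.png")[150:420,150:510];cv2.imwrite("pics/sidec.png",cv2.resize(a,(800,600),interpolation=cv2.INTER_CUBIC))
E
```

```text
(no output)
```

View pics/topc.png

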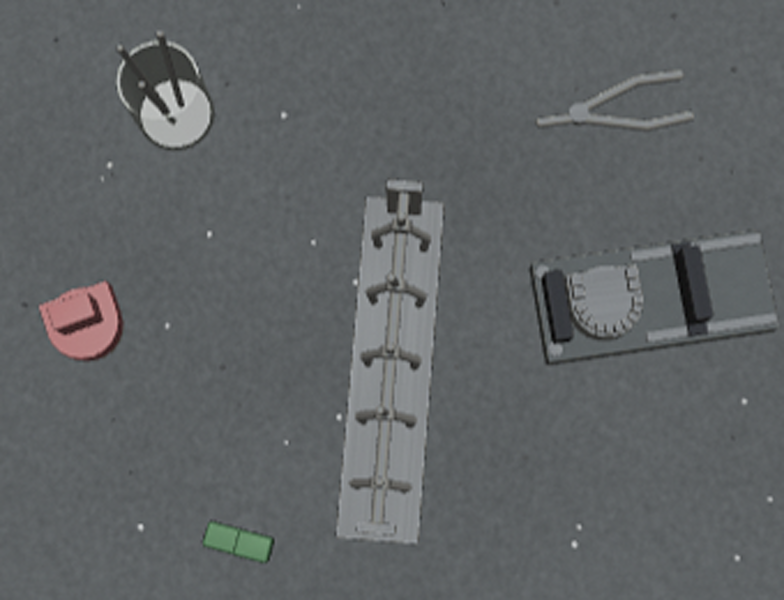

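View pics/sidec.png

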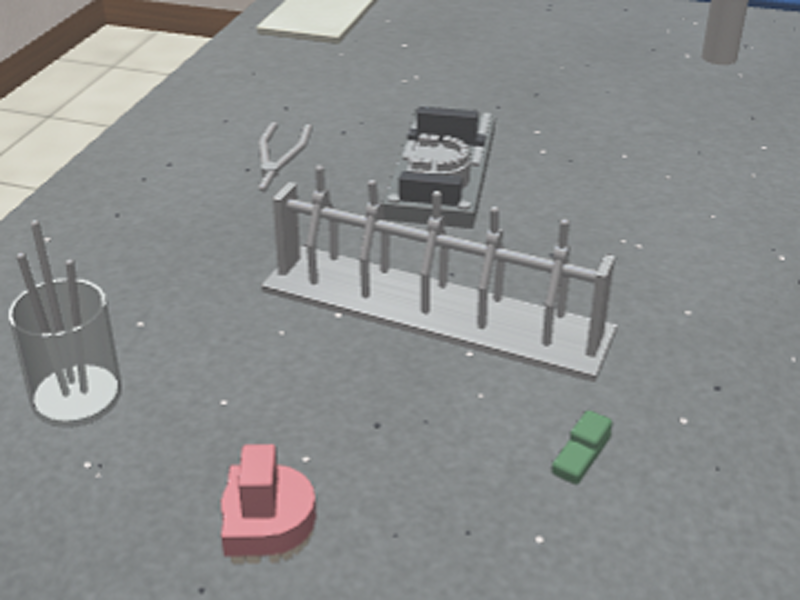

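Both views agree. In the top crop, the model is at (80,325) with its round end down (-x). The clamp is at (655,300), yawed about 0.15, with the dark sliding jaw at (692,285). The rack stands between them. Next I'll refine the model and clamp poses by fitting their known shapes.

```bash
cat > fit.py <<'E'
from h import *
from scipy.optimize import minimize
def W(P,pose,z0=0):
    x,y,a=pose[:3];c,s=np.cos(a),np.sin(a);P=np.asarray(P,float)
    return np.c_[x+c*P[:,0]-s*P[:,1],y+s*P[:,0]+c*P[:,1],P[:,2]+z0]
th=np.linspace(np.pi/2,1.5*np.pi,25)
D=[(-3+31*np.cos(t),31*np.sin(t)) for t in th]+[(25,-31),(25,31)]
body=[(x,y,z) for x,y in D for z in(10,30)]
boss=[(x,y,z) for x in(-9,13) for y in(-18,18) for z in(30,62)]
def mask(p):
    i=p["img"].astype(int);m=((i[...,0]-i[...,1]>25)&(i[...,0]-i[...,2]>15)).astype(np.uint8)
    n,l,st,_=cv2.connectedComponentsWithStats(m);ok=[k for k in range(1,n)];k=max(ok,key=lambda k:st[k,4] if st[k,3]<120 and (l[:3]!=k).all() and (l[:,:3]!=k).all() else 0)
    return (l==k).astype(np.uint8),st[k]
def render(p,pose,z0=0):
    m=np.zeros((480*4,640*4),np.uint8)
    for part in(body,boss):
        q=np.array([proj(p,X) for X in W(part,pose,z0)])
        cv2.fillConvexPoly(m,cv2.convexHull(np.round((q+.5)*4*16-8).astype(np.int32)),255,shift=4)
    return cv2.resize(m,(640,480),interpolation=cv2.INTER_AREA)/255.
def fitmodel(ps,x0,z=False):
    ms=[(p,mask(p)[0]) for p in ps]
    f=lambda v:sum(abs(render(p,v,v[3] if z else 0)-m).sum()/m.sum() for p,m in ms)
    x0=np.array(x0,float);d=[6,6,.15]+([5] if z else [])
    r=minimize(f,x0,method="Nelder-Mead",options=dict(initial_simplex=np.vstack([x0]+[x0+np.eye(len(x0))[i]*d[i] for i in range(len(x0))]),xatol=.02,fatol=1e-4))
    return r.x,r.fun
def fitclamp(ps,x0):
    G=[]
    for p in ps:
        g=cv2.GaussianBlur(cv2.cvtColor(p["img"],cv2.COLOR_RGB2GRAY).astype(np.float32),(0,0),1.0)
        G.append((p,cv2.GaussianBlur(np.hypot(cv2.Sobel(g,-1,1,0),cv2.Sobel(g,-1,0,1)),(0,0),.7)))
    c=[(-45,-150),(45,-150),(45,55),(-45,55)];s=np.linspace(.03,.97,60)
    E=[(*(np.array(c[i])*(1-k)+np.array(c[(i+1)%4])*k),20) for i in range(4) for k in s]
    def f(v):
        t=0
        for p,g in G:
            q=np.array([proj(p,X) for X in W(E,v)],np.float32)
            t-=np.minimum(cv2.remap(g,q[None,:,0],q[None,:,1],cv2.INTER_CUBIC),60).mean()
        return t
    best=min((minimize(f,np.array(x0)+d,method="Nelder-Mead",options=dict(initial_simplex=np.array(x0)+np.array(d)+np.array([[0,0,0],[4,0,0],[0,4,0],[0,0,.05]]))) for d in ([0,0,0],[5,0,0],[-5,0,0],[0,5,0],[0,-5,0],[0,0,.05],[0,0,-.05])),key=lambda r:r.fun)
    return best.x,best.fun
E
python3 - <<'E'
from fit import *
T=ctrl.capture("top");S=ctrl.capture("side")
for n,p in(("T",T),("S",S)): print(n,mask(p)[1])
for ps in([T],[S],[T,S]):
    print("model",fitmodel(ps,[552,282,.2])); print("clamp",fitclamp(ps,[559,-165,.15]))
v=[]
c=[(531,265),(548,362),(777,327),(760,235)]
print(np.array([atz(T,(a/2.306+130,b/2.308+110),20) for a,b in c]).round(1))
E
```

```text
T [147 232  36  34 811]
S [ 249  350   43   50 1661]
model (array([5.52594682e+02, 2.86502180e+02, 3.31342366e-01]), np.float64(0.15639370421411475))
clamp (array([ 5.54313925e+02, -1.62116373e+02,  1.24552028e-01]), np.float64(-47.87245559692383))
model (array([5.49543343e+02, 2.86449639e+02, 3.53158240e-01]), np.float64(0.06371073414314551))
clamp (array([ 5.48489933e+02, -1.55007722e+02,  1.33468049e-01]), np.float64(-57.10728454589844))
model (array([5.50664397e+02, 2.86482038e+02, 3.29494682e-01]), np.float64(0.2559337127389285))
clamp (array([ 5.52967121e+02, -1.62241679e+02,  1.38960446e-01]), np.float64(-100.00094604492188))
[[ 592.2 -104.7   20. ]
 [ 506.3 -115.9   20. ]
 [ 532.7 -316.9   20. ]
 [ 615.2 -308.3   20. ]]
```

```bash
python3 - <<'E'
from fit import *
T=ctrl.capture("top");S=ctrl.capture("side")
def crop(p,v,kind,c,w=150,h=110,k=2.6):
    k=400/w
    M=np.array([[k,0,-k*(c[0]-w/2)],[0,k,-k*(c[1]-h/2)]])
    im=cv2.warpAffine(p["img"][:,:,::-1].copy(),M,(400,300),flags=cv2.INTER_CUBIC)
    if kind=="m": polys=[[(x,y,z) for x,y in D] for z in(10,30)]+[[(-9,-18,62),(13,-18,62),(13,18,62),(-9,18,62)]]
    else: polys=[[(-45,-150,20),(45,-150,20),(45,55,20),(-45,55,20)],[(x,y,55) for x,y in D]]
    for P in polys:
        q=np.array([proj(p,X) for X in W(P,v)]);q=(q@M[:,:2].T+M[:,2])
        cv2.polylines(im,[np.round(q*8).astype(np.int32)],True,(0,255,0),1,cv2.LINE_AA,3)
    return im
m=[550.7,286.5,.33];c=[556,-163.5,.13]
cv2.imwrite("pics/ov.png",np.vstack([np.hstack([crop(T,m,"m",(167,247),56,42),crop(S,m,"m",(270,375),64,48)]),np.hstack([crop(T,c,"c",(413,238),120,90),crop(S,c,"c",(346,218),72,54)])]))
E
```

```text
(no output)
```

View pics/ov.png

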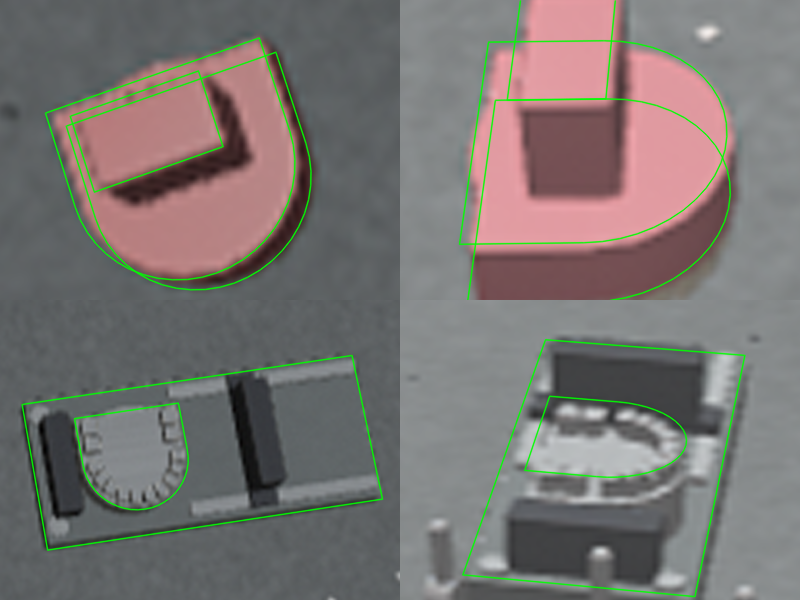

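The clamp outline matches well at (556,-163.5, yaw 0.13): its bed and D are aligned at bottom left. The model is at about (551.5,286.5, yaw 0.335). I'll use one tool orientation throughout, with closing along object x. First I plan the transit to a point behind the jaw.

```bash
cat > plan.py <<'E'
import numpy as np
from scipy.spatial.transform import Rotation as Ro
from rig import ctrl
def state():
    s=ctrl.sense();q=np.array(s["ee_rot"]);R=Ro.from_quat(q[[1,2,3,0]]).as_matrix()
    return s,np.array(s["eef_pos"]),R,np.arctan2(R[1,1],R[0,1])
def plan(tgt,psi,n,claw,start=None):
    s,p,R,a=state()
    if start is not None: p,a=np.array(start[0]),start[1]
    else: print("at",p.round(1),"psi",round(a,3),"tilt",np.degrees(np.arccos(-R[2,2])).round(2),"F",s["force"].round(1),"t",s["time_s"])
    for i in range(n):
        d=(np.array(tgt,float)-p)/(n-i);da=-(psi-a)/(n-i);da=round(da,3)
        x=np.array([-np.sin(a),np.cos(a),0]);y=np.array([np.cos(a),np.sin(a),0])
        r=np.round([d@x/1000,d@y/1000,-d[2]/1000],4)
        p=p+1000*(r[0]*x+r[1]*y)+[0,0,-1000*r[2]];a-=da
        print([claw,*r.tolist(),0,0,da])
    return p,a
def loc(c,P): # clamp local -> world
    x,y,a=c;return np.array([x+np.cos(a)*P[0]-np.sin(a)*P[1],y+np.sin(a)*P[0]+np.cos(a)*P[1],P[2]])
E
python3 - <<'E'
from plan import *
print(plan(loc([556,-163.5,.13],[0,-130,206]),.13,20,1.0))
E
```

```text
at [184.9 491.4 206.2] psi 1.211 tilt 0.0 F [ 0.1 -0.6 -0.6] t 1.3
[1.0, -0.032, -0.0298, 0.0, 0, 0, np.float64(0.054)]
[1.0, -0.0335, -0.0281, 0.0, 0, 0, np.float64(0.054)]
[1.0, -0.035, -0.0262, 0.0, 0, 0, np.float64(0.054)]
[1.0, -0.0364, -0.0243, 0.0, 0, 0, np.float64(0.054)]
[1.0, -0.0376, -0.0223, 0.0, 0, 0, np.float64(0.054)]
[1.0, -0.0388, -0.0202, 0.0, 0, 0, np.float64(0.054)]
[1.0, -0.0398, -0.0181, 0.0, 0, 0, np.float64(0.054)]
[1.0, -0.0407, -0.016, 0.0, 0, 0, np.float64(0.054)]
[1.0, -0.0415, -0.0137, 0.0, 0, 0, np.float64(0.054)]
[1.0, -0.0422, -0.0115, 0.0, 0, 0, np.float64(0.054)]
[1.0, -0.0428, -0.0092, 0.0, 0, 0, np.float64(0.054)]
[1.0, -0.0432, -0.0069, 0.0, 0, 0, np.float64(0.054)]
[1.0, -0.0435, -0.0045, 0.0, 0, 0, np.float64(0.054)]
[1.0, -0.0437, -0.0022, 0.0, 0, 0, np.float64(0.054)]
[1.0, -0.0437, 0.0002, 0.0, 0, 0, np.float64(0.054)]
[1.0, -0.0436, 0.0026, 0.0, 0, 0, np.float64(0.054)]
[1.0, -0.0434, 0.0049, 0.0001, 0, 0, np.float64(0.054)]
[1.0, -0.0431, 0.0072, 0.0, 0, 0, np.float64(0.054)]
[1.0, -0.0427, 0.0096, 0.0001, 0, 0, np.float64(0.054)]
[1.0, -0.0421, 0.0119, 0.0, 0, 0, np.float64(0.055)]
(array([ 572.89450944, -292.39474884,  206.01340761]), np.float64(0.12998018408785256))
```

Emit:
send_rows --pt "1 -0.032 -0.03 0 0 0 0.054" --pt "1 -0.0335 -0.028 0 0 0 0.054" --pt "1 -0.035 -0.026 0 0 0 0.054" --pt "1 -0.0365 -0.0245 0 0 0 0.054" --pt "1 -0.0375 -0.0225 0 0 0 0.054" --pt "1 -0.039 -0.02 0 0 0 0.054" --pt "1 -0.04 -0.018 0 0 0 0.054" --pt "1 -0.0405 -0.016 0 0 0 0.054" --pt "1 -0.0415 -0.0135 0 0 0 0.054" --pt "1 -0.042 -0.0115 0 0 0 0.054" --squeeze 40

```text
time_s: 2.55
eef_pos: [379.7, 98.3, 206.4]
ee_rot: [0.0, 0.436, 0.9, 0.0]
force: [0.6, 0.4, 0.3]
grip_width: -0.006
grip_force: 0.0
```

Emit:
send_rows --pt "1 -0.043 -0.009 0 0 0 0.054" --pt "1 -0.043 -0.007 0 0 0 0.054" --pt "1 -0.0435 -0.0045 0 0 0 0.054" --pt "1 -0.0435 -0.002 0 0 0 0.054" --pt "1 -0.0435 0 0 0 0 0.054" --pt "1 -0.0435 0.0025 0 0 0 0.054" --pt "1 -0.0435 0.005 0 0 0 0.054" --pt "1 -0.043 0.007 0 0 0 0.054" --pt "1 -0.0425 0.0095 0 0 0 0.054" --pt "1 -0.042 0.012 0 0 0 0.055"

```text
time_s: 3.8
eef_pos: [573.2, -292.8, 206.2]
ee_rot: [0.0, 0.66, 0.751, 0.0]
force: [0.5, 0.1, 0.7]
grip_width: 0.002
grip_force: 0.0
```

```bash
python3 - <<'E'
from plan import *
print(plan(loc([556,-163.5,.13],[0,-127,33]),.13,10,1))
E
```

```text
at [ 573.2 -292.8  206.2] psi 0.128 tilt 0.0 F [0.5 0.1 0.7] t 3.8
[1, 0.0003, -0.0, 0.0173, 0, 0, np.float64(-0.0)]
[1, 0.0003, -0.0, 0.0173, 0, 0, np.float64(-0.0)]
[1, 0.0004, -0.0, 0.0173, 0, 0, np.float64(-0.0)]
[1, 0.0003, -0.0, 0.0173, 0, 0, np.float64(-0.0)]
[1, 0.0004, -0.0001, 0.0173, 0, 0, np.float64(-0.0)]
[1, 0.0003, -0.0, 0.0173, 0, 0, np.float64(-0.0)]
[1, 0.0004, -0.0001, 0.0173, 0, 0, np.float64(-0.0)]
[1, 0.0003, -0.0, 0.0174, 0, 0, np.float64(-0.001)]
[1, 0.0004, -0.0001, 0.0173, 0, 0, np.float64(-0.0)]
[1, 0.0003, -0.0, 0.0174, 0, 0, np.float64(-0.001)]
(array([ 572.48871812, -289.45540839,   32.96461745]), np.float64(0.13011294179743801))
```

Emit:
send_rows --pt "1 0 0 0.02 0 0 0" --pt "1 0 0 0.025 0 0 0" --pt "1 0 0 0.025 0 0 0" --pt "1 0 0 0.025 0 0 0" --pt "1 0 0 0.02 0 0 0" --pt "1 0 0 0.02 0 0 0" --pt "1 0 0 0.015 0 0 0" --pt "1 0 0 0.01 0 0 0" --pt "1 0 0 0.008 0 0 0" --pt "1 0 0 0.005 0 0 0"

```text
time_s: 5.05
eef_pos: [572.8, -291.5, 33.0]
ee_rot: [0.0, 0.66, 0.752, -0.0]
force: [0.5, -0.1, 0.1]
grip_width: -0.006
grip_force: 0.0
```

Emit:
send_rows --pt "1 0.003 0 0 0 0 0" --pt "1 0.004 0 0 0 0 0" --pt "1 0.004 0 0 0 0 0" --pt "1 0.004 0 0 0 0 0" --pt "1 0.004 0 0 0 0 0" --pt "1 0.004 0 0 0 0 0" --pt "1 0.004 0 0 0 0 0" --pt "1 0.004 0 0 0 0 0" --pt "1 0.004 0 0 0 0 0" --pt "1 0.004 0 0 0 0 0"

```text
time_s: 6.3
eef_pos: [567.6, -252.5, 33.2]
ee_rot: [0.0, 0.66, 0.752, -0.0]
force: [-0.6, -0.2, 0.1]
grip_width: 0.004
grip_force: 0.0
```

```bash
python3 - <<'E'
from plan import *
from h import *
s,p,R,a=state(); c=[556,-163.5,.13]
d=p[:2]-c[:2]; print(p.round(1),"local",(d@[np.cos(.13),np.sin(.13)]).round(1),(d@[-np.sin(.13),np.cos(.13)]).round(1),s["force"])
T=ctrl.capture("top");cv2.imwrite("pics/j1.png",cv2.resize(T["img"][190:290,350:480,::-1],(780,600),interpolation=cv2.INTER_CUBIC))
E
```

```text
[ 567.6 -252.5   33.2] local 0.0 -89.8 [-0.60124594 -0.1555875   0.06966458]
```

View pics/j1.png

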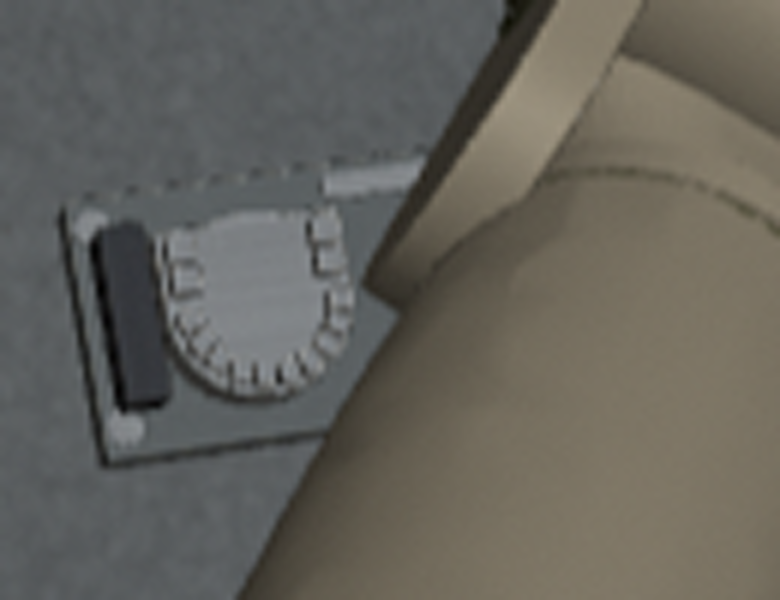

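The arm hides the jaw here, but the base and fixed jaw are untouched. I'll keep advancing and watch the force.

Emit:
send_rows --pt "1 0.002 0 0 0 0 0" --pt "1 0.002 0 0 0 0 0" --pt "1 0.002 0 0 0 0 0" --pt "1 0.002 0 0 0 0 0" --pt "1 0.002 0 0 0 0 0" --pt "1 0.002 0 0 0 0 0" --pt "1 0.002 0 0 0 0 0" --pt "1 0.002 0 0 0 0 0" --pt "1 0.002 0 0 0 0 0" --pt "1 0.002 0 0 0 0 0"

```text
time_s: 7.6
eef_pos: [565.1, -232.8, 33.2]
ee_rot: [0.0, 0.66, 0.752, -0.0]
force: [0.7, 0.1, 0.8]
grip_width: -0.001
grip_force: 0.0
```

```bash
python3 - <<'E'
from h import *
S=ctrl.capture("side");cv2.imwrite("pics/j2.png",cv2.resize(S["img"][170:260,300:420,::-1],(800,600),interpolation=cv2.INTER_CUBIC))
E
```

```text
(no output)
```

View pics/j2.png

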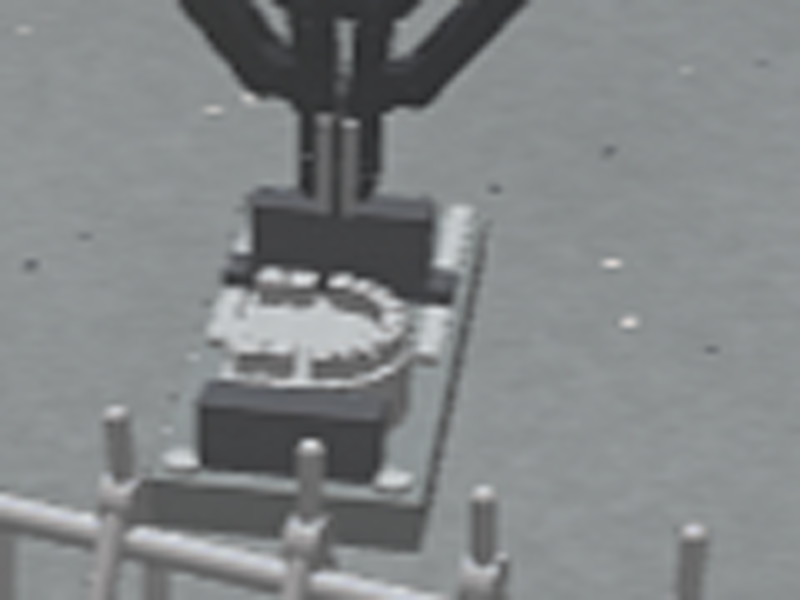

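```bash
python3 - <<'E'
from fit import *
S=ctrl.capture("side");T=ctrl.capture("top")
c=[556,-163.5,.13]
for tr in(0,10,20,30,40):
    P=W([(-32,-91+tr,58),(32,-91+tr,58),(-32,-75+tr,58),(32,-75+tr,58)],c); print(tr,*[proj(S,X).round(1) for X in P],"T",*[proj(T,X).round(1) for X in P])
s=ctrl.sense();print("tcp",proj(S,s["eef_pos"]),proj(S,s["eef_pos"]+[0,0,60]))
a=cv2.imread("pics/side0.png")
b=S["img"][:,:,::-1]
crop=lambda i:cv2.resize(i[185:240,315:390],(400,293),interpolation=cv2.INTER_CUBIC)
t0=cv2.imread("pics/top0.png")
ct=lambda i:cv2.resize(i[200:270,355:450],(400,295),interpolation=cv2.INTER_CUBIC)
cv2.imwrite("pics/cmp.png",np.vstack([np.hstack([crop(a),crop(b)]),np.hstack([ct(t0),ct(T["img"][:,:,::-1])])]))
E
```

```text
0 [364.9 197.2] [337.9 195.1] [364.2 200.3] [336.8 198.1] T [442.5 247.4] [436.  215.5] [434.4 248.6] [428.  216.7]
10 [364.5 199.1] [337.2 197. ] [363.7 202.2] [336.1 200.1] T [437.5 248.1] [431.  216.3] [429.4 249.3] [423.  217.5]
20 [364.  201.1] [336.5 198.9] [363.3 204.2] [335.5 202. ] T [432.4 248.9] [426. 217.] [424.3 250.1] [418.  218.2]
30 [363.6 203. ] [335.9 200.8] [362.8 206.2] [334.8 204. ] T [427.3 249.7] [421.  217.7] [419.2 250.9] [413.  218.9]
40 [363.1 205. ] [335.2 202.8] [362.3 208.3] [334.1 206. ] T [422.3 250.4] [416.  218.5] [414.2 251.6] [408.  219.7]
tcp [349.85613048 209.66905758] [350.5990956  186.28228204]
```

View pics/cmp.png

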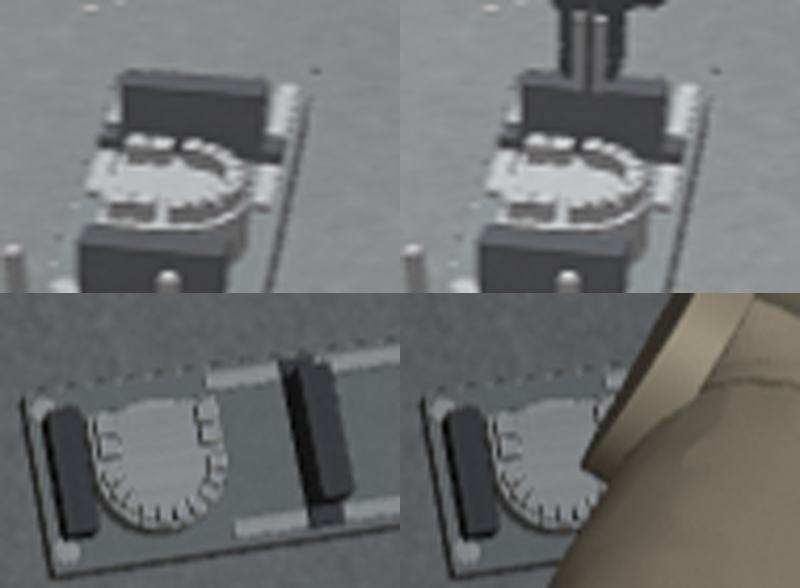

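The jaw has not moved: its edges are pixel-identical in both side crops. The finger tips show over the jaw's top face at about (350.6,202), although the TCP reads z=33. I'll lift clear and check the tips against the reported TCP before pushing again.

Emit:
send_rows --pt "1 0 0 -0.01 0 0 0" --pt "1 0 0 -0.01 0 0 0" --pt "1 0 0 -0.01 0 0 0" --pt "1 0 0 -0.01 0 0 0" --pt "1 0 0 -0.01 0 0 0" --pt "1 0 0 -0.01 0 0 0" --pt "1 0 0 0 0 0 0" --pt "1 0 0 0 0 0 0" --pt "1 0 0 0 0 0 0" --pt "1 0 0 0 0 0 0"

```text
time_s: 9.0
eef_pos: [565.0, -232.9, 92.9]
ee_rot: [-0.0, 0.66, 0.752, -0.0]
force: [0.5, 0.3, -0.0]
grip_width: -0.002
grip_force: 0.0
```

```bash
python3 - <<'E'
from fit import *
S=ctrl.capture("side")
s=ctrl.sense();p=s["eef_pos"];print(p,s["force"],s["grip_width"])
im=cv2.resize(S["img"][160:235,300:400,::-1],(800,600),interpolation=cv2.INTER_CUBIC)
for z in(0,20,40):
    q=(proj(S,p+[0,0,z])-[300,160]+.5)*8;cv2.circle(im,tuple(int(v) for v in q),3,(0,255,0) if z else (0,0,255),-1)
cv2.imwrite("pics/lift.png",im)
E
```

```text
[ 565.01526728 -232.89770702   92.97367804] [-0.74388618  0.24016207  0.13963852] -0.0006055367647836
```

View pics/lift.png

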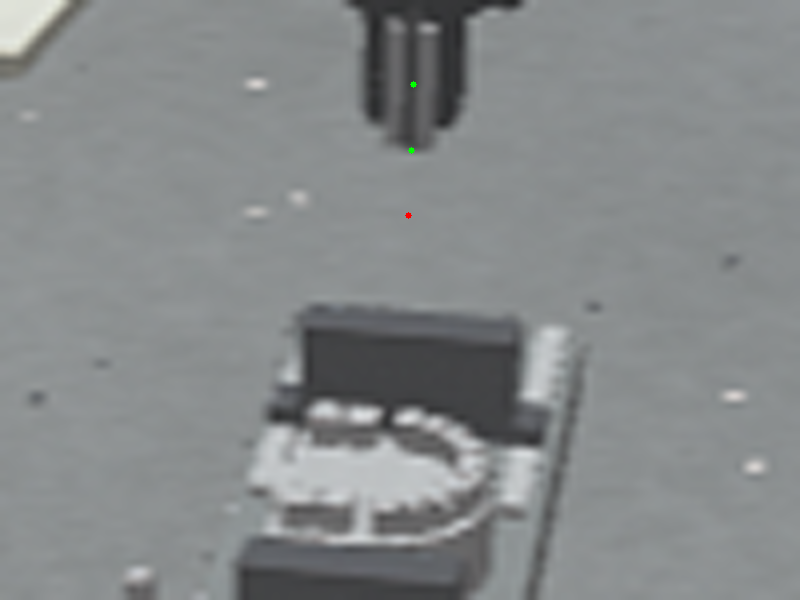

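The tips (row 179) show about 24 mm above where the reported TCP projects (row 187). While lowered they were just skimming over the jaw's top face, so the real tips are roughly 25 mm higher than reported. I'll go back behind the jaw, descend to reported z≈12, and check.

Emit:
send_rows --pt "1 -0.01 0 0 0 0 0" --pt "1 -0.015 0 0 0 0 0" --pt "1 -0.015 0 0 0 0 0" --pt "1 -0.01 0 0.01 0 0 0" --pt "1 0 0 0.02 0 0 0" --pt "1 0 0 0.02 0 0 0" --pt "1 0 0 0.015 0 0 0" --pt "1 0 0 0.008 0 0 0" --pt "1 0 0 0.004 0 0 0" --pt "1 0 0 0.004 0 0 0"

```text
time_s: 10.3
eef_pos: [571.9, -282.7, 12.5]
ee_rot: [0.0, 0.66, 0.752, 0.0]
force: [0.6, 0.2, 0.0]
grip_width: 0.0
grip_force: 0.0
```

Emit:
send_rows --pt "1 0.002 0 0 0 0 0" --pt "1 0.002 0 0 0 0 0" --pt "1 0.002 0 0 0 0 0" --pt "1 0.002 0 0 0 0 0" --pt "1 0.002 0 0 0 0 0" --pt "1 0.002 0 0 0 0 0" --pt "1 0.002 0 0 0 0 0" --pt "1 0.002 0 0 0 0 0" --pt "1 0.002 0 0 0 0 0" --pt "1 0.002 0 0 0 0 0"

```text
time_s: 11.55
eef_pos: [569.0, -262.6, 12.2]
ee_rot: [-0.0, 0.66, 0.752, -0.0]
force: [-0.4, -0.3, -0.5]
grip_width: -0.002
grip_force: 0.0
```

z=12.5 didn't touch the 20 mm bed, which confirms the offset. I'll continue forward.

Emit:
send_rows --pt "1 0.002 0 0 0 0 0" --pt "1 0.002 0 0 0 0 0" --pt "1 0.002 0 0 0 0 0" --pt "1 0.002 0 0 0 0 0" --pt "1 0.002 0 0 0 0 0" --pt "1 0.002 0 0 0 0 0" --pt "1 0.002 0 0 0 0 0" --pt "1 0.002 0 0 0 0 0" --pt "1 0.002 0 0 0 0 0" --pt "1 0.002 0 0 0 0 0"

```text
time_s: 12.8
eef_pos: [566.4, -242.7, 12.2]
ee_rot: [0.0, 0.66, 0.752, 0.0]
force: [0.8, -1.5, -0.4]
grip_width: -0.001
grip_force: 0.8
```

```bash
python3 - <<'E'
from fit import *
S=ctrl.capture("side")
s=ctrl.sense();p=s["eef_pos"];print(p,s["force"])
g=lambda i:cv2.cvtColor(i,cv2.COLOR_BGR2GRAY)
a=g(cv2.imread("pics/side0.png"));b=g(S["img"][:,:,::-1].copy())
for c in(340,343,360): print(c,a[194:208,c],b[194:208,c])
print(ctrl.landmark_of("jaw_push",S)[:1])
E
```

```text
[ 566.37295775 -242.49182599   12.21741898] [ 0.14555143 -1.08580275 -1.06987225]
340 [139 142 142 144  92  95  99  65  65  67  66  66  66  65] [144 146 147 146 173 202 188  92  98 100  67  67  67  67]
343 [139 140 141 141 104  94  98  73  65  66  67  66  67  65] [147 147 148 146 146 148 153 109  97 101  78  66  67  67]
360 [139 137 138 138 139 122  94  98  91  63  66  67  66  67] [147 142 143 143 142 143 140 148 130  96 100  95  62  66]
[{'point': [354.7, 204.5], 'score': 0.6}]
```

Contact: the jaw has moved about 15 mm.

Emit:
send_rows --pt "1 0.002 0 0 0 0 0" --pt "1 0.002 0 0 0 0 0" --pt "1 0.002 0 0 0 0 0" --pt "1 0.002 0 0 0 0 0" --pt "1 0.0015 0 0 0 0 0" --pt "1 0.0015 0 0 0 0 0" --pt "1 0.0015 0 0 0 0 0" --pt "1 0.0015 0 0 0 0 0" --pt "1 0.001 0 0 0 0 0" --pt "1 0.001 0 0 0 0 0"

```text
time_s: 14.15
eef_pos: [564.6, -228.4, 12.3]
ee_rot: [0.001, 0.66, 0.752, -0.001]
force: [1.4, -8.6, -2.1]
grip_width: 0.004
grip_force: 4.2
```

Emit:
send_rows --pt "1 0.0005 0 0 0 0 0" --pt "1 0.0005 0 0 0 0 0" --pt "1 0.0005 0 0 0 0 0" --pt "1 0.0005 0 0 0 0 0" --pt "1 0.0005 0 0 0 0 0" --pt "1 0.0005 0 0 0 0 0" --pt "1 0.0005 0 0 0 0 0" --pt "1 0.0005 0 0 0 0 0" --pt "1 0.0005 0 0 0 0 0" --pt "1 0.0005 0 0 0 0 0"

```text
time_s: 15.4
eef_pos: [563.8, -222.3, 12.3]
ee_rot: [0.0, 0.66, 0.751, 0.0]
force: [-0.5, -3.7, -0.2]
grip_width: -0.001
grip_force: 1.7
```

Emit:
send_rows --pt "1 0.0003 0 0 0 0 0" --pt "1 0.0003 0 0 0 0 0" --pt "1 0.0003 0 0 0 0 0" --pt "1 0.0003 0 0 0 0 0" --pt "1 0.0003 0 0 0 0 0" --pt "1 0 0 0 0 0 0" --pt "1 0 0 0 0 0 0" --pt "1 0 0 0 0 0 0" --pt "1 0 0 0 0 0 0" --pt "1 0 0 0 0 0 0"

```text
time_s: 16.65
eef_pos: [563.4, -220.6, 12.2]
ee_rot: [-0.0, 0.66, 0.752, -0.0]
force: [0.4, -1.2, 0.2]
grip_width: 0.001
grip_force: 0.9
```

Emit:
send_rows --pt "1 0.0005 0 0 0 0 0" --pt "1 0.0005 0 0 0 0 0" --pt "1 0.0005 0 0 0 0 0" --pt "1 0.0005 0 0 0 0 0" --pt "1 0 0 0 0 0 0" --pt "1 0 0 0 0 0 0" --pt "1 0 0 0 0 0 0" --pt "1 0 0 0 0 0 0" --pt "1 0 0 0 0 0 0" --pt "1 0 0 0 0 0 0"

```text
time_s: 17.9
eef_pos: [563.5, -220.5, 12.3]
ee_rot: [0.002, 0.66, 0.751, -0.001]
force: [1.3, -10.7, -2.9]
grip_width: 0.001
grip_force: 5.5
```

```bash
python3 - <<'E'
from fit import *
S=ctrl.capture("side")
g=lambda i:cv2.cvtColor(i,cv2.COLOR_BGR2GRAY)
b=g(S["img"][:,:,::-1].copy())
for c in(337,338,360): print(c,b[194:216,c])
c=[556,-163.5,.13];i0=0
for tr in(6,38,41,44.5): print(tr,[proj(S,X).round(1) for X in W([(x,-91+tr,58) for x in(-24,26)],c)])
print(ctrl.sense()["force"])
E
```

```text
337 [ 53 102 149 145 143 115 151 167 182 188 197 118  96 100  85  64  65  64
  63  91 156 179]
338 [ 53  84 150 143 159 166 181 194 202 201 202 121  97 100  88  62  79 124
  99 112 170 169]
360 [ 57  53  53 122 146 143 139 147 149 149 149 150 152 115  97 102  82  65
  66  65  65 133]
6 [array([361.2, 198.1]), array([340. , 196.4])]
38 [array([359.7, 204.3]), array([337.9, 202.6])]
41 [array([359.5, 204.9]), array([337.7, 203.2])]
44.5 [array([359.3, 205.7]), array([337.5, 203.9])]
[  1.28876055 -10.88057776  -2.99632347]
```

The force dropped, then rose to 10.7 N with no motion. The jaw face is at about -47 local, which is home, so the detent has snapped and the jaw is at its hard stop. Next I back off, rise and go to the model.

Emit:
send_rows --pt "1 -0.004 0 0 0 0 0" --pt "1 -0.01 0 0 0 0 0" --pt "1 -0.016 0 0 0 0 0" --pt "1 -0.01 0 -0.01 0 0 0" --pt "0 0 0 -0.025 0 0 0" --pt "-0.5 0 0 -0.03 0 0 0" --pt "-1 0 0 -0.03 0 0 0" --pt "-1 0 0 -0.03 0 0 0" --pt "-1 0 0 -0.025 0 0 0" --pt "-1 0 0 -0.015 0 0 0"

```text
time_s: 19.2
eef_pos: [568.6, -258.8, 179.1]
ee_rot: [0.001, 0.66, 0.751, 0.0]
force: [0.1, -0.5, -0.1]
grip_width: 1.002
grip_force: 0.0
```

```bash
python3 - <<'E'
from plan import *
print(plan([553.4,287.1,177],.335,12,-1))
from fit import *
S=ctrl.capture("side");T=ctrl.capture("top")
b=cv2.cvtColor(S["img"],cv2.COLOR_RGB2GRAY);print(b[194:216,360])
t0=cv2.imread("pics/top0.png");c=lambda i:cv2.resize(i[200:275,350:450],(400,300),interpolation=cv2.INTER_CUBIC)
cv2.imwrite("pics/home.png",np.hstack([c(t0),c(T["img"][:,:,::-1])]))
E
```

```text
at [ 568.6 -258.8  179.1] psi 0.13 tilt 0.12 F [ 0.1 -0.5 -0.1] t 19.2
[-1, 0.0453, 0.0046, 0.0002, 0, 0, np.float64(-0.017)]
[-1, 0.0452, 0.0054, 0.0002, 0, 0, np.float64(-0.017)]
[-1, 0.0451, 0.0062, 0.0002, 0, 0, np.float64(-0.017)]
[-1, 0.045, 0.0069, 0.0002, 0, 0, np.float64(-0.017)]
[-1, 0.0448, 0.0077, 0.0002, 0, 0, np.float64(-0.017)]
[-1, 0.0447, 0.0085, 0.0002, 0, 0, np.float64(-0.017)]
[-1, 0.0446, 0.0092, 0.0002, 0, 0, np.float64(-0.017)]
[-1, 0.0444, 0.01, 0.0001, 0, 0, np.float64(-0.017)]
[-1, 0.0442, 0.0107, 0.0002, 0, 0, np.float64(-0.017)]
[-1, 0.044, 0.0115, 0.0001, 0, 0, np.float64(-0.017)]
[-1, 0.0439, 0.0122, 0.0002, 0, 0, np.float64(-0.018)]
[-1, 0.0436, 0.013, 0.0001, 0, 0, np.float64(-0.017)]
(array([553.43168357, 287.11521023, 177.02783632]), np.float64(0.3347545676105984))
[142 140 141 141 140 140 136 144 146 146 146 148 149 114  96 101  81  68
  66  66  67 131]
```

View pics/home.png

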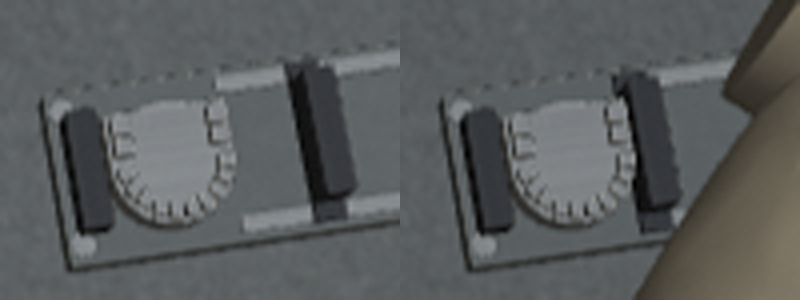

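The jaw is now flush against the base (right panel, (640,140)). On to the model.

Emit:
send_rows --pt "-1 0.0455 0.0045 0 0 0 -0.017" --pt "-1 0.045 0.0055 0 0 0 -0.017" --pt "-1 0.045 0.006 0 0 0 -0.017" --pt "-1 0.045 0.007 0 0 0 -0.017" --pt "-1 0.045 0.0075 0 0 0 -0.017" --pt "-1 0.0445 0.0085 0 0 0 -0.017" --pt "-1 0.0445 0.009 0 0 0 -0.017" --pt "-1 0.0445 0.01 0 0 0 -0.017" --pt "-1 0.044 0.0105 0 0 0 -0.017" --pt "-1 0.044 0.0115 0 0 0 -0.017"

```text
time_s: 20.55
eef_pos: [554.5, 197.5, 176.1]
ee_rot: [-0.001, 0.593, 0.805, -0.001]
force: [0.7, 0.1, 0.8]
grip_width: 0.999
grip_force: 0.0
```

Emit:
send_rows --pt "-1 0.044 0.012 0 0 0 -0.018" --pt "-1 0.0435 0.013 0 0 0 -0.017" --pt "-1 0 0 0.02 0 0 0" --pt "-1 0 0 0.03 0 0 0" --pt "-1 0 0 0.03 0 0 0" --pt "-1 0 0 0.02 0 0 0" --pt "-1 0 0 0.01 0 0 0" --pt "-1 0 0 0 0 0 0" --pt "-1 0 0 0 0 0 0" --pt "-1 0 0 0 0 0 0"

```text
time_s: 21.8
eef_pos: [552.6, 287.3, 68.0]
ee_rot: [0.0, 0.579, 0.815, 0.001]
force: [0.3, 0.6, 0.8]
grip_width: 1.001
grip_force: 0.0
```

```bash
python3 - <<'E'
from plan import *
from fit import *
s,p,R,a=state();print(p,a,s["force"])
S=ctrl.capture("side")
im=cv2.resize(S["img"][315:420,200:340,::-1],(800,600),interpolation=cv2.INTER_CUBIC)
for z in(0,25,50):
    q=(proj(S,p+[0,0,z])-[200,315]+.5)*800/140;cv2.circle(im,tuple(int(v) for v in q),3,(0,255,0) if z else (0,0,255),-1)
cv2.imwrite("pics/g1.png",im)
E
```

```text
[552.60452623 287.28172723  67.98830054] 0.33501604113625183 [0.32595166 0.60376501 0.83043926]
```

View pics/g1.png

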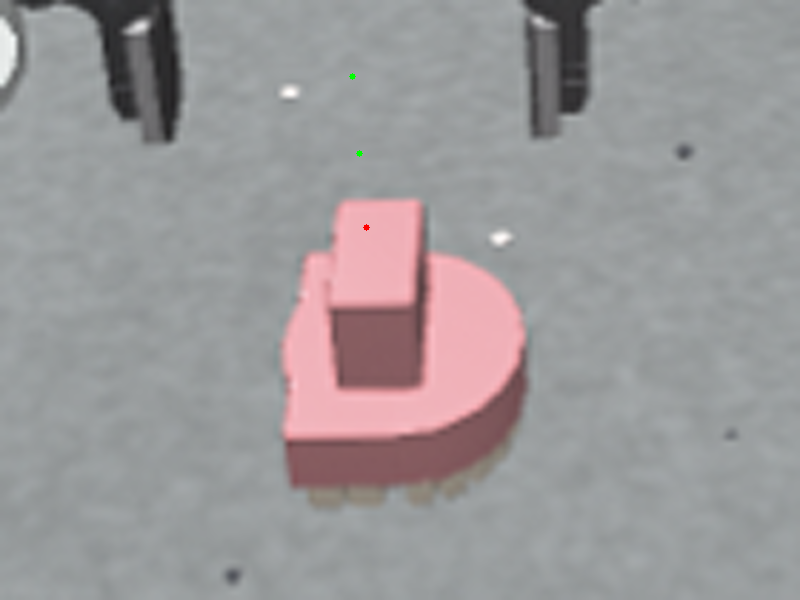

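The open fingers straddle the boss. Their midpoint (about col 350) is slightly on the +x side of the boss (col 378), so I'll shift 2.5 mm, descend and close.

Emit:
send_rows --pt "-1 0 -0.0025 0.005 0 0 0" --pt "-1 0 0 0.01 0 0 0" --pt "-1 0 0 0.012 0 0 0" --pt "-1 0 0 0.012 0 0 0" --pt "-1 0 0 0.01 0 0 0" --pt "-1 0 0 0.006 0 0 0" --pt "-1 0 0 0.004 0 0 0" --pt "-1 0 0 0 0 0 0" --pt "-0.5 0 0 0 0 0 0" --pt "0 0 0 0 0 0 0" --squeeze 50

```text
time_s: 23.1
eef_pos: [550.0, 286.4, 8.5]
ee_rot: [0.0, 0.579, 0.815, 0.0]
force: [0.7, 0.1, -0.5]
grip_width: 0.608
grip_force: 0.0
```

Emit:
send_rows --pt "0.2 0 0 0 0 0 0" --pt "0.4 0 0 0 0 0 0" --pt "0.5 0 0 0 0 0 0" --pt "0.6 0 0 0 0 0 0" --pt "0.7 0 0 0 0 0 0" --pt "0.8 0 0 0 0 0 0" --pt "1 0 0 0 0 0 0" --pt "1 0 0 0 0 0 0" --pt "1 0 0 0 0 0 0" --pt "1 0 0 0 0 0 0"

```text
time_s: 24.35
eef_pos: [550.1, 286.4, 8.4]
ee_rot: [0.0, 0.579, 0.815, 0.0]
force: [-0.3, 0.6, 4.9]
grip_width: 0.251
grip_force: 49.8
```

```bash
python3 - <<'E'
from plan import *
from fit import *
s,p,R,a=state();print(p,a,s["force"],s["grip_width"])
S=ctrl.capture("side")
im=cv2.resize(S["img"][315:420,200:340,::-1],(800,600),interpolation=cv2.INTER_CUBIC)
cv2.imwrite("pics/g2.png",im)
E
```

```text
[550.06205174 286.3964861    8.38820163] 0.3350542544272133 [-0.27446439  0.58774327  4.8821725 ] 0.2512397997485652
```

View pics/g2.png

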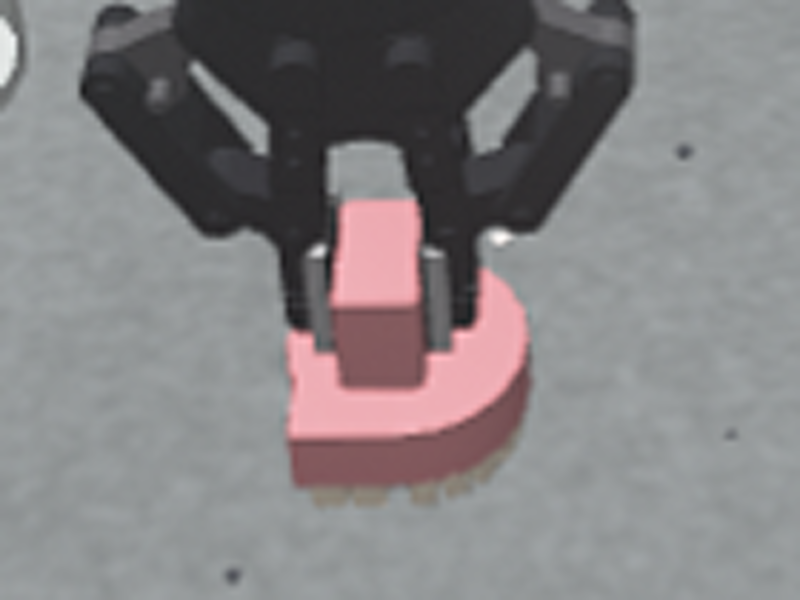

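The boss is gripped at 21 mm opening and 50 N, with the pads on both sides and the model still flat. I lift it straight up, then plan the transit.

Emit:
send_rows --pt "1 0 0 -0.003 0 0 0" --pt "1 0 0 -0.007 0 0 0" --pt "1 0 0 -0.015 0 0 0" --pt "1 0 0 -0.02 0 0 0" --pt "1 0 0 -0.025 0 0 0" --pt "1 0 0 -0.025 0 0 0" --pt "1 0 0 -0.025 0 0 0" --pt "1 0 0 -0.02 0 0 0" --pt "1 0 0 -0.01 0 0 0" --pt "1 0 0 -0.005 0 0 0"

```text
time_s: 25.65
eef_pos: [549.8, 286.4, 163.7]
ee_rot: [0.0, 0.579, 0.815, 0.0]
force: [0.2, 0.6, -1.1]
grip_width: 0.252
grip_force: 49.1
```

```bash
python3 - <<'E'
from plan import *
from fit import *
s,p,R,a=state();print(s["grip_width"],s["wrist_torque"])
plan([558,-163.2,163.5],.13,13,1)
S=ctrl.capture("side");T=ctrl.capture("top")
x0=[p[0]-2*np.cos(a),p[1]-2*np.sin(a),a];print("expect",np.round(x0,2),p[2]-8.4)
for q,z in(("model",p[2]-8.4),("model_front",p[2]-8.4)):
  for n,c in(("T",T),("S",S)):
    for r in ctrl.landmark_of(q,c)[:1]: print(q,n,round(r["score"],2),atz(c,r["point"],z).round(1))
print("side fit",fitmodel([S],[*x0,p[2]-8.4],True))
E
```

```text
0.25222419568438575 [-0.02616827 -0.00893297  0.04382118]
at [549.8 286.4 163.7] psi 0.335 tilt 0.02 F [ 0.2  0.6 -1.1] t 25.65
[1, -0.0329, -0.0108, 0.0, 0, 0, np.float64(0.016)]
[1, -0.033, -0.0102, 0.0, 0, 0, np.float64(0.016)]
[1, -0.0332, -0.0097, 0.0, 0, 0, np.float64(0.016)]
[1, -0.0333, -0.0092, 0.0, 0, 0, np.float64(0.016)]
[1, -0.0335, -0.0087, 0.0, 0, 0, np.float64(0.016)]
[1, -0.0336, -0.0081, 0.0, 0, 0, np.float64(0.016)]
[1, -0.0338, -0.0076, 0.0, 0, 0, np.float64(0.016)]
[1, -0.0339, -0.007, 0.0, 0, 0, np.float64(0.016)]
[1, -0.034, -0.0065, 0.0, 0, 0, np.float64(0.015)]
[1, -0.034, -0.006, 0.0, 0, 0, np.float64(0.016)]
[1, -0.0342, -0.0054, 0.0001, 0, 0, np.float64(0.015)]
[1, -0.0342, -0.0049, 0.0, 0, 0, np.float64(0.016)]
[1, -0.0343, -0.0044, 0.0001, 0, 0, np.float64(0.015)]
expect [5.4795e+02 2.8570e+02 3.4000e-01] 155.28564442900628
model T 0.91 [550.1 281.8 155.3]
model S 0.56 [351.2 311.2 155.3]
model_front T 0.7 [526.  277.7 155.3]
model_front S 0.69 [521.4 276.9 155.3]
side fit (array([5.49386756e+02, 2.84970016e+02, 3.78715247e-01, 1.53696412e+02]), np.float64(0.17671974867294984))
```

The model is held, with a weight reading of about 1.1 N and a pose as expected. Now I carry it over the rack, with its teeth at about 155 mm against the 121 mm tips.

Emit:
send_rows --pt "1 -0.033 -0.011 0 0 0 0.016" --pt "1 -0.033 -0.01 0 0 0 0.016" --pt "1 -0.033 -0.0095 0 0 0 0.016" --pt "1 -0.0335 -0.009 0 0 0 0.016" --pt "1 -0.0335 -0.0085 0 0 0 0.016" --pt "1 -0.0335 -0.008 0 0 0 0.016" --pt "1 -0.034 -0.0075 0 0 0 0.016" --pt "1 -0.034 -0.007 0 0 0 0.016" --pt "1 -0.034 -0.0065 0 0 0 0.015" --pt "1 -0.034 -0.006 0 0 0 0.016"

```text
time_s: 27.2
eef_pos: [556.8, -60.7, 162.8]
ee_rot: [-0.0, 0.642, 0.766, -0.0]
force: [0.6, 0.5, -0.8]
grip_width: 0.249
grip_force: 49.2
```

Emit:
send_rows --pt "1 -0.034 -0.0055 0 0 0 0.015" --pt "1 -0.034 -0.005 0 0 0 0.016" --pt "1 -0.0225 -0.0045 0 0 0 0.015" --pt "1 -0.012 0 0 0 0 0" --pt "1 0 0 0 0 0 0" --pt "1 0 0 0 0 0 0" --pt "1 0 0 0.015 0 0 0" --pt "1 0 0 0.015 0 0 0" --pt "1 0 0 0.01 0 0 0" --pt "1 0 0 0 0 0 0"

```text
time_s: 28.45
eef_pos: [558.0, -162.9, 122.1]
ee_rot: [-0.001, 0.66, 0.752, -0.0]
force: [-0.0, -0.6, -1.3]
grip_width: 0.247
grip_force: 49.2
```

```bash
python3 - <<'E'
from plan import *
from fit import *
s,p,R,a=state();print(s["grip_width"],s["force"])
plan([558,-163.2,74],.13,1,1)
S=ctrl.capture("side");T=ctrl.capture("top")
x0=[p[0]-2*np.cos(a),p[1]-2*np.sin(a),a];z=p[2]-8.4;print("expect",np.round(x0,2),z,"front",x0[0]-28*np.cos(a),x0[1]-28*np.sin(a))
for q,h in(("model",z),("model_front",z),("clamp",0),("base_top",55),("base_front",55)):
  for n,c in(("T",T),("S",S)):
    for r in ctrl.landmark_of(q,c)[:1]: print(q,n,round(r["score"],2),atz(c,r["point"],h).round(1))
m,b=mask(S);print(b)
print("side fit",fitmodel([S],[*x0,z],True))
print("clamp",fitclamp([S],[556,-163.5,.13]))
E
```

```text
0.24691183903579692 [-0.0278664  -0.62358346 -1.25283113]
at [ 558.  -162.9  122.1] psi 0.13 tilt 0.11 F [-0.  -0.6 -1.3] t 28.45
[1, -0.0003, -0.0, 0.0481, 0, 0, np.float64(0.0)]
expect [ 5.5601e+02 -1.6314e+02  1.3000e-01] 113.73591020323782 front 528.2480881353355 -166.7723373400205
model S 0.58 [ 541.5 -151.1  113.7]
model_front T 0.46 [ 692.6 -148.3  113.7]
model_front S 0.57 [ 524.4 -173.5  113.7]
clamp S 0.7 [360.7 158.1   0. ]
base_top S 0.91 [ 548.9 -145.6   55. ]
base_front S 0.65 [ 528.9 -166.8   55. ]
[333 162  31  32 627]
side fit (array([ 5.57221864e+02, -1.64310553e+02,  2.28401844e-01,  1.12910811e+02]), np.float64(0.14834412233793037))
clamp (array([ 5.50868161e+02, -1.66640625e+02,  1.63758281e-01]), np.float64(-51.94190979003906))
```

The held pose agrees with expectation to about 1 mm, and the jaw contact confirmed the clamp's y. Now I descend gently to 10 mm above the tooth tips.

Emit:
send_rows --pt "1 0 0 0.006 0 0 0" --pt "1 0 0 0.008 0 0 0" --pt "1 0 0 0.008 0 0 0" --pt "1 0 0 0.007 0 0 0" --pt "1 0 0 0.006 0 0 0" --pt "1 0 0 0.005 0 0 0" --pt "1 0 0 0.004 0 0 0" --pt "1 0 0 0.003 0 0 0" --pt "1 0 0 0.0015 0 0 0" --pt "1 0 0 0 0 0 0"

```text
time_s: 30.3
eef_pos: [558.4, -163.2, 74.7]
ee_rot: [0.0, 0.66, 0.752, -0.0]
force: [0.3, 0.3, -0.6]
grip_width: 0.254
grip_force: 49.2
```

```bash
python3 - <<'E'
from plan import *
from fit import *
s,p,R,a=state();print(p,a,np.degrees(np.arccos(-R[2,2])),s["grip_width"],s["force"])
S=ctrl.capture("side")
x0=[p[0]-2*np.cos(a),p[1]-2*np.sin(a),a];z=p[2]-8.4;print("expect",np.round(x0,2),z)
r=fitmodel([S],[*x0,z],True);print("fit",r[0].round(2),round(r[1],3))
# ivory/steel gap profile along image columns under the model
m,b=mask(S);g=cv2.cvtColor(S["img"],cv2.COLOR_RGB2GRAY)
for c in(345,350,355):
    y=np.where(m[:,c])[0].max();print(c,y,S["img"][y-1:y+14,c].tolist())
for q,h in(("model_front",z),("base_front",55)):
    for t in ctrl.landmark_of(q,S)[:1]: print(q,round(t["score"],2),np.round(t["point"],1),atz(S,t["point"],h).round(1))
print("pred",proj(S,loc([*x0],[-28,0,z])),proj(S,loc([556,-163.5,.13],[-28,0,55])))
E
```

```text
[ 558.42088887 -163.16085244   74.70427657] 0.13003421731782594 0.0008011035965730638 0.2537671818244488 [ 0.31476703  0.29677247 -0.58046344]
expect [ 5.5644e+02 -1.6342e+02  1.3000e-01] 66.30427657068444
fit [ 5.5714e+02 -1.6263e+02  2.6000e-01  6.5480e+01] 0.152
345 213 [[124, 89, 92], [123, 88, 92], [114, 90, 92], [106, 106, 106], [160, 163, 163], [190, 194, 195], [192, 195, 197], [190, 193, 195], [190, 193, 194], [192, 195, 196], [182, 185, 187], [183, 186, 188], [186, 188, 190], [187, 190, 192], [186, 189, 191]]
350 214 [[121, 87, 90], [136, 109, 108], [122, 117, 109], [124, 118, 109], [128, 124, 117], [186, 189, 190], [193, 197, 199], [192, 196, 198], [193, 196, 197], [183, 185, 187], [116, 114, 115], [95, 94, 95], [101, 100, 101], [109, 108, 109], [191, 194, 197]]
355 213 [[119, 86, 89], [143, 116, 113], [132, 127, 117], [127, 122, 113], [127, 121, 112], [120, 119, 115], [184, 188, 190], [192, 195, 198], [189, 191, 193], [177, 179, 181], [166, 166, 167], [124, 124, 125], [102, 100, 100], [105, 104, 104], [173, 176, 178]]
model_front 0.93 [361.4 211.8] [ 523.4 -170.5   66.3]
base_front 0.93 [356.1 218.4] [ 531.7 -158.4   55. ]
pred [358.64360154 212.18488363] [358.64999621 216.7683012 ]
```

Height and level look right. The networks hint at a small x/yaw difference, so I'll check once more with a fit that ignores the part hidden by the fingers.

```bash
python3 - <<'E'
from plan import *
from fit import *
s,p,R,a=state();S=ctrl.capture("side");m,b=mask(S)
z=p[2]-8.4;x0=np.array([p[0]-2*np.cos(a),p[1]-2*np.sin(a),a])
im=S["img"].astype(int);dark=cv2.dilate(((im.max(2)<75)|((im.max(2)-im.min(2)<14)&(im.max(2)<150))).astype(np.uint8),np.ones((3,3)))
rt=int(proj(S,p+[0,0,27])[1]);print("tip row",rt,"bbox",b)
ign=np.zeros_like(m);ign[:rt+2]=1
w=1-ign
def f(v): return (abs(render(S,v,z+(v[3] if len(v)>3 else 0))-m)*w).sum()/(m*w).sum()
for st in(x0,x0+[3,0,.08],x0+[-3,0,-.08]):
    r=minimize(f,st,method="Nelder-Mead",options=dict(initial_simplex=np.vstack([st,st+[4,0,0],st+[0,4,0],st+[0,0,.12]])));print(r.x.round(3),round(r.fun,4))
print("at expected",f(x0),[round(f(x0+[d,0,0]),3) for d in(-6,-4,-2,2,4,6)],[round(f(x0+[0,0,d]),3) for d in(-.1,-.05,.05,.1,.15)])
# row extents of pink mask vs prediction
rr=render(S,x0,z)>.5
for r in range(rt+2,b[1]+b[3]): print(r,np.where(m[r])[0][[0,-1]],np.where(rr[r])[0][[0,-1]] if rr[r].any() else None)
# steel base extents
g=cv2.cvtColor(cv2.imread("pics/side0.png"),cv2.COLOR_BGR2GRAY)
for r in(214,217,220): print(r,g[r,330:372])
c=[556,-163.5,.13]
print([proj(S,X).round(1) for X in W([(-34,0,55),(-30,0,55),(25,-31,55),(25,31,55),(25,0,55)],c)])
E
```

```text
tip row 196 bbox [333 183  30  32 603]
[ 5.57663e+02 -1.64566e+02  2.64000e-01] 0.0544
[ 5.57418e+02 -1.63471e+02  2.64000e-01] 0.0569
[ 5.57604e+02 -1.64026e+02  2.41000e-01] 0.0566
at expected 0.08620222282461372 [np.float64(0.234), np.float64(0.162), np.float64(0.105), np.float64(0.115), np.float64(0.183), np.float64(0.251)] [np.float64(0.119), np.float64(0.104), np.float64(0.073), np.float64(0.065), np.float64(0.088)]
198 [334 361] [335 361]
199 [334 362] [335 362]
200 [334 362] [334 362]
201 [334 362] [334 362]
202 [334 361] [334 362]
203 [334 361] [333 362]
204 [333 361] [333 362]
205 [333 361] [333 362]
206 [334 361] [333 361]
207 [334 361] [333 361]
208 [334 360] [333 361]
209 [334 360] [333 361]
210 [334 360] [332 360]
211 [334 358] [332 359]
212 [334 358] [332 358]
213 [334 355] [333 355]
214 [346 349] [345 350]
214 [137 136 144 174 195 194 161 152 161  98 100 101  99  97 101 102 107 126
 126 100  98 100  99  94 102 151 186 176 139  92  64  63  64  63  63  62
  60  67 120 132  93 115]
217 [138 144 172 190 189 166 159 187 185 185 186 187 188 189 190 190 188 187
 186 186 189 192 194 182 155 122  92 156 199 191 168 136 140 159 186 192
 186 164 143 111  92 131]
220 [143 155 167 170 182 189 178 176 186 186 185 185 186 186 186 186 186 186
 186 187 188 189 187 186 179 185 196 188 181 143 114 139 160 185 190 190
 164 133 120  87 122 140]
[array([361.4, 217. ]), array([359.6, 216.8]), array([336.8, 208.2]), array([332.4, 221.6]), array([334.7, 214.7])]
```

The model silhouette matches the expected pose within about 1 px (2 mm), and the base edge agrees too. I'll let it settle.

Emit:
send_rows --pt "1 0 0 0.0005 0 0 0" --pt "1 0 0 0 0 0 0" --pt "1 0 0 0 0 0 0" --pt "1 0 0 0 0 0 0" --pt "1 0 0 0 0 0 0" --pt "1 0 0 0 0 0 0" --pt "1 0 0 0 0 0 0" --pt "1 0 0 0 0 0 0" --pt "1 0 0 0 0 0 0" --pt "1 0 0 0 0 0 0"

```text
time_s: 31.75
eef_pos: [558.4, -163.2, 74.2]
ee_rot: [0.0, 0.66, 0.752, -0.0]
force: [0.4, -0.7, -1.5]
grip_width: 0.249
grip_force: 49.2
```

```bash
python3 -c "
from rig import ctrl
print(ctrl.finish_job())"
```

```text
the job is handed in; nothing more can be done
None
```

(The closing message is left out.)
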